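# Switch on an interlocked bank of bench isolators

## Robot

A 6-joint arm with a two-finger parallel gripper is mounted at the origin on a cart in front of the work surface, level with it; the furniture and walls round the work are solid. World frame = base frame: x ahead of the robot, y to its left, z up, the work surface at z = 0. Lengths are in m, angles in degrees, forces in N, time in s.
With the tool pointing down it reaches from about 0.325 to 0.85 m from the base axis. Payload 15.5 kg.
Tool frame: the origin (TCP) lies midway between the tips of the shut fingers; the grasp point (between the pads) lies 19 mm behind it; z points along the fingers, y is the direction in which the jaws open and shut (so a half turn about z gives the same grasp; the last joint's range is limited). The gripper opens to 91 mm and grips with 3 to 60 N. Pads are 32 mm wide; open, the fingers measure 118 mm over their backs; the gripper's body (76 mm by 178 mm) begins 60 mm behind the grasp point.
Start: joints at [-78.925, 28.281, 77.091, -0, 74.628, -5.472], TCP at [0.178, -0.599, 0.214] pointing down, gripper open.
Joint ranges: [-166.48, 166.48], [-47.26, 123.95], [12.59, 153.08], [-70.14, 250.14], [6.76, 159.57], [-176.63, 176.63]. Speed limits (degrees/s): [108.29, 108.29, 147.25, 172.46, 172.46, 172.46].

## Interface

Orientations are given as a 3x3 rotation matrix whose columns are the frame's x, y, z axes.
In Python, from bench import ctrl gives the robot as it stands.
- The arm moves only by the tool servo_tool, never from a script. Its argument "motion" is a list of rows, each an object with "delta_pos": the shift along the tool's x, y, z in units of 40 mm (1.0 is 40 mm), a list of three; "turn": the turn, a rotation vector about the tool's x, y, z in units of 5 degrees (1.0 is 5 degrees), a list of three; "jaw": the gripper's target within -1 to 1 (fully open at 1, half-way at 0, shut at -1). In form: [{"delta_pos": [x, y, z], "turn": [ax, ay, az], "jaw": jaw}, ...]. A call has 1 to 8 rows; each row shifts and turns the pose as measured when the row begins, along the tool's axes as they then stand; what a row does not reach is not made up. A row lasts 1/8 s, in which the tool goes at most 62.5 mm and 10.7 degrees, less where a joint would pass 70% of its speed; a pose out of reach is approached as far as the arm can. A call is refused whole if a number of a shift passes 1 or a number of a turn 1, either way. A call with a gripper value outside its range is refused whole. The fingers move at their own pace and stop on an object; the grip force is fixed at half the most. Time passes only in rows, so rows that do not move let the fingers close. It gives the time, the measured TCP pose, the force and the opening at its end, in the units of the state.
- ctrl.read_state(): the state, without advancing time (a new reading comes with each control period).
- ctrl.read_camera(name): name is "scene" or "top" or "wrist"; returns the picture (384x512x3 uint8, red, green, blue); there is no depth.
- ctrl.camera_model(name): a dict with "fov_y" (degrees; the focal length in pixels is half the picture's height over the tangent of half this angle, whatever the lens; pixels are square), "cx", "cy" (the principal point, pixels), "k1" (the pictures are not rectified: a ray, as slopes to the right and down, at radius r is drawn at 1 + k1 r^2 times it, then the intrinsics apply), "R" (3x3) and "t" (3): a world point X has camera coordinates R X + t. Camera axes: x right, y down, z forward; pixel columns grow to the right and rows downward; lengths in m; the calibration is good to about 2 mm. A picture is of the moment at which its call begins: read the wrist's pose just before it. camera_model takes no time and is no camera call; for the wrist camera it gives the pose at the moment of the call.
- ctrl.finish_job(): hands the job in, once; it reports no verdict.
Trained networks look in the newest picture that a camera, given by its name, has taken for a name from the list of things; names that differ only in an ending like _2 or _b are one class to them, and where a whole thing is asked for, a point or a joint stands for the part that bears it (a point fixed in the world has none). Each returns a list of dicts, best first, with "confidence" (0 to 1); they miss things now and then, are a little off and sometimes report something else, mostly with a low value. They report only what shows in the picture. A call takes as long as a camera call.
- ctrl.spot_in(label, camera): "rect" ([left, top, right, bottom] in pixels, round what is visible of it).
The state is a dict: "t": time; "q": joint angles; "joint_velocities": joint speeds; "tau": joint torques, N m; "eef_pos": TCP position; "tcp_rot": TCP orientation; "force": force on the tool from outside, world axes, zero at the start; "ft_torque": the same for the moment, N m; "finger_gap": opening from 0.0 (shut) to 1.0 (fully open).
Only numpy, scipy, OpenCV 4.12 (cv2) and the standard library are available. Lean on these libraries where they do the work, as an engineer would, in place of code of your own. Each camera call takes 0.05 s, during which the arm holds its last target.

## Task

Switch the bench supply on at the grey switch box: push each of its three levers from the near side, where it leans now, fully over to its stop on the far side. An interlock lets them go in only one order, which is not marked, so feel for the one that is free; when a lever comes up against the lock, let it be and try another, and never press the levers or the box with more than 20 N. Leave the things standing around it where they are.

Things in the scene. Friction and masses are not known exactly. Their poses are not given: they have to be found in the camera images.
- switch_box: Grey switch box, 150 mm deep (x), 245 mm wide (y), slot rims 86 mm high, fixed; origin at the centre of its underside, z up, x from its near side (dot marks) to its far side (bar marks), y to its left. Three equal levers swing in its x-z plane, pivots at x = 0, z = 60 mm, y = +75 (left), 0 (middle), -75 mm (right).
- cover (a point): Centre of the box's cover plate, 84 mm up. The interlock under it releases one lever at a time, in an order that is hidden and differs each time: one is free at first, the second is released when that is past about 0.78 rad, the third when the second is. A free lever goes to its stop with 1.5 to 4 N at the knob; a blocked one goes just as easily to about 0.28 rad, then meets a spring of about 2 N per mm.
- lever_left (a joint): Swing of the left lever, rad: 0 is off, leaning 0.436 rad from upright to the box's near side (-x); 0.436 upright; 0.84 fully on, leaning as far to the far side (+x), where a springy end stop (about 1.5 N per mm at the knob) begins. It stays where it is left. It starts within 0.08 rad of off.
- knob_left (a point): Centre of the black knob of the left lever, on the lever's axis, 105 mm from the pivot. The knob is round about that axis, 22 mm in diameter here, reaches 11 mm beyond and narrows to 15 mm 31 mm below; the steel rod under it is 11 mm thick. The point is 155 mm above the worktop at either end of the throw, 165 mm upright, and travels 86 mm.
- lever_middle (a joint): Swing of the middle lever, rad: 0 is off, leaning 0.436 rad from upright to the box's near side (-x); 0.436 upright; 0.84 fully on, leaning as far to the far side (+x), where a springy end stop (about 1.5 N per mm at the knob) begins. It stays where it is left. It starts within 0.08 rad of off.
- knob_middle (a point): Centre of the black knob of the middle lever, on the lever's axis, 105 mm from the pivot. The knob is round about that axis, 22 mm in diameter here, reaches 11 mm beyond and narrows to 15 mm 31 mm below; the steel rod under it is 11 mm thick. The point is 155 mm above the worktop at either end of the throw, 165 mm upright, and travels 86 mm.
- lever_right (a joint): Swing of the right lever, rad: 0 is off, leaning 0.436 rad from upright to the box's near side (-x); 0.436 upright; 0.84 fully on, leaning as far to the far side (+x), where a springy end stop (about 1.5 N per mm at the knob) begins. It stays where it is left. It starts within 0.08 rad of off.
- knob_right (a point): Centre of the black knob of the right lever, on the lever's axis, 105 mm from the pivot. The knob is round about that axis, 22 mm in diameter here, reaches 11 mm beyond and narrows to 15 mm 31 mm below; the steel rod under it is 11 mm thick. The point is 155 mm above the worktop at either end of the throw, 165 mm upright, and travels 86 mm.
- brass_weight: Brass-coloured knobbed weight, 23 mm wide, 36 mm high, standing loose before the box; bystander. Origin at its underside.
- stopper: Rubber stopper, 28 mm wide, 24 mm high, loose to the right of the box; bystander. Origin at its underside.
- spatula: Thin steel spatula, 152 mm long, 9 mm wide, 4 mm thick, lying loose before the box; bystander. Origin at its underside.
- marker_pen: Marker pen, 132 mm long, 12 mm thick, lying loose behind the box; bystander. Origin at its underside.

How it is judged:
By the outcome, as a careful person would: the job done as asked, in the order asked, and still so for the second after the job is handed in, with the robot touching nothing.
It also fails if it takes over 58 s, if anything falls off the work surface, if the arm or the gripper's body presses on something with over 40 N, if the wrist force passes 120 N, or if a joint passes its speed limit or range.

## Working session

There is one attempt and no reset: what is moved stays moved. The work goes in short steps, Python scripts to look and compute and a tool call to move; the robot and the scene stay as the last step left them, time stands still between calls to the robot, and variables do not carry over. Pictures are saved under pics/ and viewed, and the job is handed in when it is done.

Besides the shell and the picture viewer there is one more tool, called after "Request:" by a JSON object that holds its "name" and its "arguments", one argument or row to a line. servo_tool: Moves the arm, as the interface text tells. Its arguments: {"type":"object","properties":{"motion":{"type":"array","items":{"type":"object","properties":{"delta_pos":{"type":"array","items":{"type":"number"}},"turn":{"type":"array","items":{"type":"number"}},"jaw":{"type":"number"}}}}},"required":["motion"]}

```bash
ls; mkdir -p pics
python3 - <<'E'
from bench import ctrl
import cv2,numpy as np
s=ctrl.read_state();print({k:np.round(v,3).tolist() for k,v in s.items()})
for c in ["scene","top"]:
    im=ctrl.read_camera(c);cv2.imwrite(f"pics/{c}0.png",im[:,:,::-1])
    m=ctrl.camera_model(c);print(c,{k:np.round(v,4).tolist() for k,v in m.items()})
    for l in ["switch_box","knob_left","brass_weight","stopper","spatula","marker_pen"]:
        print(l,[(np.round(d["rect"]).tolist(),round(d["confidence"],2)) for d in ctrl.spot_in(l,c)])
E
```

```text
pics
{'t': 0.0, 'q': [-78.925, 28.316, 77.129, -0.001, 74.628, -5.471], 'joint_velocities': [-0.052, 0.038, -0.135, -0.012, 0.022, 0.038], 'tau': [0.0, -87.884, -38.185, 0.071, 0.053, -0.0], 'eef_pos': [0.178, -0.599, 0.213], 'tcp_rot': [[0.959, 0.285, -0.0], [0.285, -0.959, 0.001], [0.0, -0.001, -1.0]], 'force': [-0.369, -0.581, 0.467], 'ft_torque': [0.016, -0.024, 0.032], 'finger_gap': 1.003}
scene {'fov_y': 49.6179, 'cx': 253.3549, 'cy': 190.2633, 'k1': -0.1216, 'R': [[0.4929, -0.8701, 0.0039], [-0.4257, -0.2451, -0.871], [0.7588, 0.4277, -0.4912]], 't': [-0.5339, 0.2219, 0.6849]}
switch_box [([191.0, 170.0, 316.0, 302.0], 0.94)]
knob_left [([204.0, 168.0, 226.0, 202.0], 0.65), ([193.0, 168.0, 319.0, 300.0], 0.46)]
brass_weight [([178.0, 233.0, 193.0, 250.0], 0.75)]
stopper [([294.0, 281.0, 310.0, 301.0], 0.71)]
spatula [([296.0, 284.0, 311.0, 303.0], 0.72), ([190.0, 267.0, 224.0, 308.0], 0.6), ([190.0, 170.0, 322.0, 300.0], 0.53), ([180.0, 237.0, 194.0, 251.0], 0.16)]
marker_pen [([295.0, 282.0, 310.0, 302.0], 0.54), ([320.0, 248.0, 325.0, 259.0], 0.4)]
top {'fov_y': 54.0655, 'cx': 251.3239, 'cy': 189.782, 'k1': -0.1234, 'R': [[0.0001, -0.9997, -0.0252], [-0.9992, 0.0009, -0.0395], [0.0395, 0.0252, -0.9989]], 't': [-0.3326, 0.4546, 0.9565]}
switch_box [([203.0, 149.0, 322.0, 245.0], 0.98)]
knob_left [([277.0, 153.0, 322.0, 180.0], 0.75), ([219.0, 189.0, 236.0, 204.0], 0.45)]
brass_weight [([211.0, 220.0, 217.0, 224.0], 0.44)]
stopper [([318.0, 224.0, 327.0, 234.0], 0.61)]
spatula [([230.0, 238.0, 282.0, 267.0], 0.49), ([217.0, 187.0, 237.0, 205.0], 0.49), ([282.0, 214.0, 291.0, 235.0], 0.26), ([316.0, 225.0, 326.0, 235.0], 0.18)]
marker_pen [([279.0, 154.0, 323.0, 178.0], 0.5)]
```

Run:
```python
import cv2
a=cv2.imread("pics/top0.png");cv2.imwrite("pics/topc.png",cv2.resize(a[130:290,170:370],None,fx=4,fy=3.75,interpolation=2)[:600])
a=cv2.imread("pics/scene0.png");cv2.imwrite("pics/scenec.png",cv2.resize(a[150:330,150:360],None,fx=3.3,fy=3.3,interpolation=2)[:600])
```

```text
(no output)
```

View pics/topc.png

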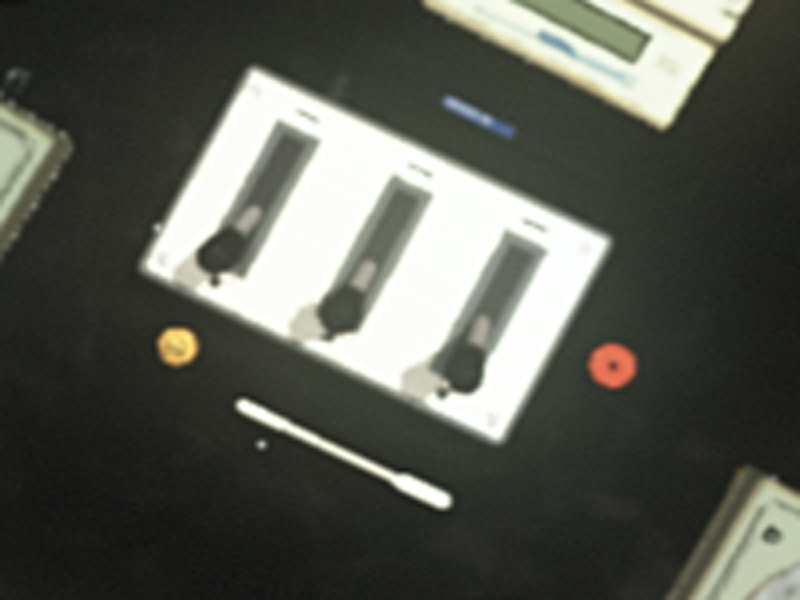

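View pics/scenec.png

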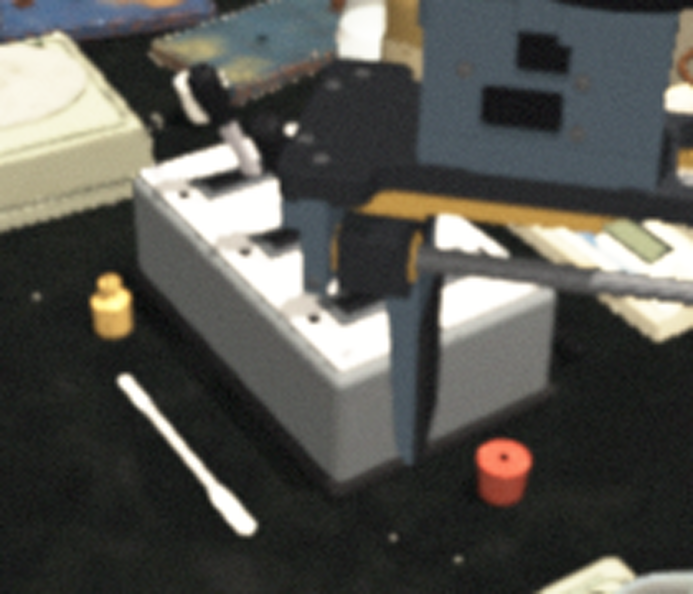

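View pics/scene0.png

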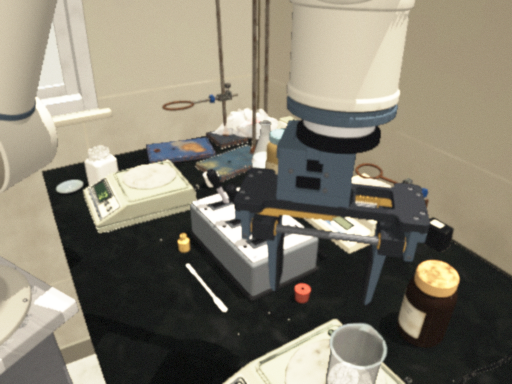

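```bash
cat > h.py <<'E'
import numpy as np
from bench import ctrl
def proj(m,X):
    X=np.atleast_2d(X);c=X@np.array(m["R"]).T+np.array(m["t"])
    p=c[:,:2]/c[:,2:];r2=(p**2).sum(1,keepdims=True);p=p*(1+m["k1"]*r2)
    f=192/np.tan(np.radians(m["fov_y"]/2));return p*f+[m["cx"],m["cy"]]
def box2w(P,B):
    x,y,a=B;P=np.atleast_2d(P);c,s=np.cos(a),np.sin(a)
    return np.c_[x+c*P[:,0]-s*P[:,1],y+s*P[:,0]+c*P[:,1],P[:,2]]
E
python3 - <<'E'
from h import *
from scipy.optimize import least_squares
m=ctrl.camera_model("top")
cr=np.array([(255,68),(610,238),(500,440),(143,265)])/[4,3.75]+[170,130]
P=np.array([(75,122.5,84),(75,-122.5,84),(-75,-122.5,84),(-75,122.5,84)])/1000
f=lambda B:(proj(m,box2w(P,B))-cr).ravel()
r=least_squares(f,[.5,-.3,-.4]);print(r.x,np.degrees(r.x[2]),r.fun.round(1))
B=r.x
kn=np.array([(220,250),(343,307),(465,370)])/[4,3.75]+[170,130]
for i,y in enumerate((.075,0,-.075)):
    K=lambda q:np.array([[.105*np.sin(q-.436),y,.06+.105*np.cos(q-.436)]])
    for q in(0,.08):print(q,proj(m,box2w(K(q),B)),kn[i],box2w(K(q),B))
np.save("B.npy",B)
s=np.array([(140,182),(347,374),(341,486),(553,290),(548,392)])/3.3+[150,150]
ms=ctrl.camera_model("scene")
PP=np.array([(-75,122.5,84),(-75,-122.5,84),(-75,-122.5,0),(75,-122.5,84),(75,-122.5,0)])/1000
print(proj(ms,box2w(PP,B))-s)
E
```

```text
[ 0.4338359  -0.36468407 -0.47885122] -27.436153900483745 [-1.1 -2.9  2.7 -0.6  0.9  2.6 -2.6  0.9]
0 [[224.06415594 198.83288284]] [225.         196.66666667] [[ 0.42903712 -0.2776881   0.15517706]]
0.08 [[225.58055342 195.61091454]] [225.         196.66666667] [[ 0.43591355 -0.28125801  0.15841634]]
0 [[254.91071662 214.90370456]] [255.75       211.86666667] [[ 0.39448013 -0.34425246  0.15517706]]
0.08 [[256.55359062 211.73192905]] [255.75       211.86666667] [[ 0.40135656 -0.34782237  0.15841634]]
0 [[285.92594912 231.01270738]] [286.25       228.66666667] [[ 0.35992314 -0.41081682  0.15517706]]
0.08 [[287.69316663 227.89822347]] [286.25       228.66666667] [[ 0.36679956 -0.41438673  0.15841634]]
[[-1.91398803 -4.13028311]
 [-0.92090307  1.06611809]
 [ 0.6622495   3.70633558]
 [ 4.68133257 -2.00647673]
 [ 2.31155224  2.11039828]]
```

Request:
{"name": "servo_tool", "arguments": {
  "motion": [
    {"delta_pos": [0.9, -0.8, 0], "turn": [0, 0, 0], "jaw": -1},
    {"delta_pos": [0.9, -0.8, 0], "turn": [0, 0, 0], "jaw": -1},
    {"delta_pos": [0.9, -0.8, 0], "turn": [0, 0, 0], "jaw": -1},
    {"delta_pos": [0.9, -0.8, 0], "turn": [0, 0, 0], "jaw": -1},
    {"delta_pos": [0, 0, 0], "turn": [0, 0, 1], "jaw": -1},
    {"delta_pos": [0, 0, 0], "turn": [0, 0, 1], "jaw": -1},
    {"delta_pos": [0, 0, 0], "turn": [0, 0, 1], "jaw": -1},
    {"delta_pos": [0, 0, 0], "turn": [0, 0, 1], "jaw": -1}
  ]
}}

```text
t: 1.7
eef_pos: [0.2827, -0.4304, 0.2142]
tcp_rot: [[0.998, -0.07, 0.001], [-0.07, -0.998, -0.002], [0.001, 0.002, -1.0]]
force: [0.5, -0.3, -0.1]
finger_gap: 0.152
```

Request:
{"name": "servo_tool", "arguments": {
  "motion": [
    {"delta_pos": [0, 0, 0], "turn": [0, 0, 1], "jaw": -1},
    {"delta_pos": [0, 0, 0], "turn": [0, 0, 1], "jaw": -1},
    {"delta_pos": [0, 0, 0], "turn": [0, 0, 1], "jaw": -1},
    {"delta_pos": [0, 0, 0], "turn": [0, 0, 1], "jaw": -1}
  ]
}}

```text
t: 2.2
eef_pos: [0.2828, -0.4305, 0.2146]
tcp_rot: [[0.908, -0.418, 0.001], [-0.418, -0.908, -0.003], [0.002, 0.002, -1.0]]
force: [0.5, -1.0, -0.1]
finger_gap: 0.002
```

```bash
cat > st.py <<'E'
from h import *
import cv2
def go(tag,cams=()):
    B=np.load("B.npy");s=ctrl.read_state();R=np.array(s["tcp_rot"]);p=np.array(s["eef_pos"])
    c,sn=np.cos(B[2]),np.sin(B[2]);d=p-[B[0],B[1],0]
    print("t",s["t"],"p",p.round(4),"box",np.round([c*d[0]+sn*d[1],-sn*d[0]+c*d[1],d[2]],4),"yaw_rel",np.degrees(np.arctan2(R[1,0],R[0,0])-B[2]).round(2),"z",R[:,2].round(3),"F",np.round(s["force"],1),"gap",round(s["finger_gap"],3))
    for k in cams:
        im=ctrl.read_camera(k)[:,:,::-1]
        if k=="top": im=cv2.resize(im[130:290,170:370],None,fx=4,fy=3.75,interpolation=2)
        cv2.imwrite(f"pics/{tag}_{k}.png",im)
E
python3 -c "
import st;st.go('a',['wrist','scene','top'])"
```

```text
t 2.2 p [ 0.2828 -0.4305  0.2146] box [-0.1037 -0.128   0.2146] yaw_rel 2.73 z [ 0.001 -0.003 -1.   ] F [ 0.5 -1.  -0.1] gap 0.002
```

View pics/a_wrist.png

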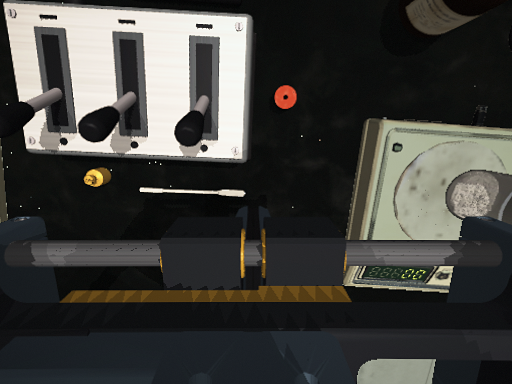

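View pics/a_scene.png

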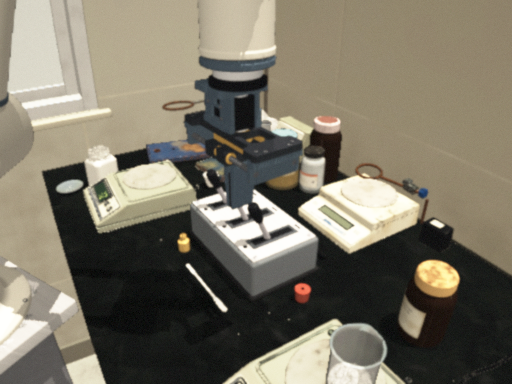

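Run:
```python
from h import *
from scipy.optimize import least_squares
mw=ctrl.camera_model("wrist");mt=ctrl.camera_model("top")
dw=np.array([(63,141),(134,144),(204,148)]);bw=np.array([(47,17),(127,21),(204,26)])
dt=np.array([(213,281),(328,338),(442,393)])/[4,3.75]+[170,130]
bt=np.array([(308,116),(421,171),(535,226)])/[4,3.75]+[170,130]
ys=np.array([.075,0,-.075])
def P(x):return np.c_[np.full(3,x),ys,np.full(3,.085)]
for use in("w","t","wt"):
    def f(v):
        B=v[:3];o=[]
        if "w" in use:o+=[proj(mw,box2w(P(-v[3]),B))-dw,proj(mw,box2w(P(v[3]),B))-bw]
        if "t" in use:o+=[proj(mt,box2w(P(-v[3]),B))-dt,proj(mt,box2w(P(v[3]),B))-bt]
        return np.vstack(o).ravel()
    r=least_squares(f,[.43,-.36,-.48,.06]);print(use,r.x.round(4),np.degrees(r.x[2]).round(2),r.fun.round(1))
B=r.x[:3];np.save("B.npy",B)
for y in ys:
  for q in(0,.04,.08):
    K=np.array([[.105*np.sin(q-.436),y,.06+.105*np.cos(q-.436)],[.116*np.sin(q-.436),y,.06+.116*np.cos(q-.436)]]);print(y,q,proj(mw,box2w(K,B)).round(0).tolist(),proj(mt,box2w(K[:1],B)).round(1))
import st;st.go('b')
```

```text
w [ 0.432  -0.3621 -0.4728  0.0585] -27.09 [-0.2 -0.   0.   0.4  0.1 -0.3  0.2 -0.3 -0.5  0.5  0.3 -0.1]
t [ 0.4327 -0.3635 -0.483   0.0587] -27.67 [ 0.4  0.1 -0.1 -0.1 -0.1  0.1 -0.1 -0.1 -0.  -0.1 -0.1  0.1]
wt [ 0.4321 -0.3623 -0.4743  0.0585] -27.17 [-0.1 -0.3  0.1  0.2  0.2 -0.4  0.5 -0.7 -0.3  0.3  0.6 -0.2 -0.   0.6
 -0.3  0.1 -0.2  0.1 -1.   0.3 -0.8  0.1 -0.7  0.1]
0.075 0 [[2.0, 127.0], [-9.0, 133.0]] [[223.  199.8]]
0.075 0.04 [[-1.0, 122.0], [-12.0, 128.0]] [[223.7 198.2]]
0.075 0.08 [[-4.0, 117.0], [-15.0, 122.0]] [[224.5 196.6]]
0.0 0 [[97.0, 132.0], [90.0, 138.0]] [[253.9 215.7]]
0.0 0.04 [[95.0, 127.0], [88.0, 133.0]] [[254.7 214.2]]
0.0 0.08 [[94.0, 122.0], [86.0, 127.0]] [[255.5 212.6]]
-0.075 0 [[190.0, 136.0], [187.0, 143.0]] [[285.  231.7]]
-0.075 0.04 [[189.0, 132.0], [186.0, 138.0]] [[285.8 230.2]]
-0.075 0.08 [[189.0, 127.0], [186.0, 132.0]] [[286.7 228.6]]
t 2.35 p [ 0.2828 -0.4305  0.2146] box [-0.1017 -0.1289  0.2146] yaw_rel 2.73 z [ 0.001 -0.003 -1.   ] F [-0.4  0.  -0.3] gap 0.004
```

Request:
{"name": "servo_tool", "arguments": {
  "motion": [
    {"delta_pos": [0, -0.7, 0], "turn": [0, 0, 0.5], "jaw": -1},
    {"delta_pos": [0, -0.7, 0], "turn": [0, 0, 0], "jaw": -1},
    {"delta_pos": [0, 0, 0.9], "turn": [0, 0, 0], "jaw": -1},
    {"delta_pos": [0, 0, 0.9], "turn": [0, 0, 0], "jaw": -1},
    {"delta_pos": [0, 0, 0], "turn": [0, 0, 0], "jaw": -1}
  ]
}}

```text
t: 2.98
eef_pos: [0.3085, -0.3796, 0.142]
tcp_rot: [[0.896, -0.444, 0.003], [-0.444, -0.896, -0.005], [0.005, 0.003, -1.0]]
force: [0.1, 0.6, 1.0]
finger_gap: 0.003
```

```bash
python3 -c "
import st;st.go('c',['wrist','scene'])"
```

```text
t 2.975 p [ 0.3085 -0.3796  0.142 ] box [-0.1021 -0.0719  0.142 ] yaw_rel 0.84 z [ 0.003 -0.005 -1.   ] F [0.1 0.6 1. ] gap 0.003
```

View pics/c_wrist.png

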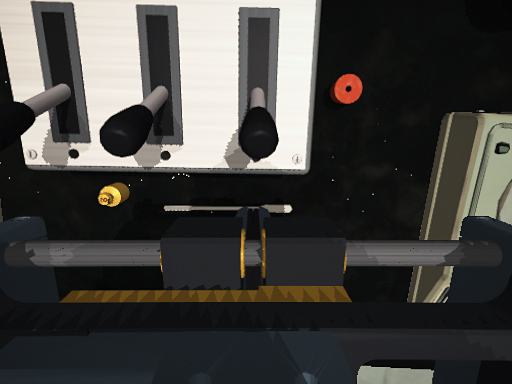

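The right knob (258,140) is straight ahead of the shut fingertips (255,210). I'll approach and feel for it.

Request:
{"name": "servo_tool", "arguments": {
  "motion": [
    {"delta_pos": [0.5, 0.05, 0], "turn": [0, 0, 0], "jaw": -1},
    {"delta_pos": [0.2, 0, 0], "turn": [0, 0, 0], "jaw": -1},
    {"delta_pos": [0.2, 0, 0], "turn": [0, 0, 0], "jaw": -1}
  ]
}}

```text
t: 3.45
eef_pos: [0.3416, -0.4005, 0.1484]
tcp_rot: [[0.896, -0.444, 0.007], [-0.443, -0.896, -0.012], [0.012, 0.008, -1.0]]
force: [-2.8, 2.6, 3.0]
finger_gap: 0.004
```

Request:
{"name": "servo_tool", "arguments": {
  "motion": [
    {"delta_pos": [0.2, 0, 0], "turn": [0, 0, 0], "jaw": -1},
    {"delta_pos": [0.2, 0, 0], "turn": [0, 0, 0], "jaw": -1}
  ]
}}

```text
t: 3.7
eef_pos: [0.3562, -0.4076, 0.1492]
tcp_rot: [[0.896, -0.443, 0.007], [-0.443, -0.896, -0.012], [0.011, 0.008, -1.0]]
force: [-2.3, 0.7, 1.5]
finger_gap: 0.006
```

```bash
python3 -c "
import st;st.go('d',['wrist','scene'])"
```

```text
t 3.7 p [ 0.3562 -0.4076  0.1492] box [-0.0468 -0.075   0.1492] yaw_rel 0.86 z [ 0.007 -0.012 -1.   ] F [-2.3  0.7  1.5] gap 0.006
```

View pics/d_wrist.png

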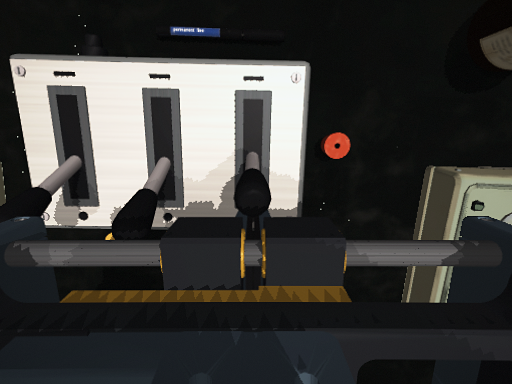

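Request:
{"name": "servo_tool", "arguments": {
  "motion": [
    {"delta_pos": [0.12, 0, 0.1], "turn": [0, 0, 0], "jaw": -1},
    {"delta_pos": [0.12, 0, 0.1], "turn": [0, 0, 0], "jaw": -1}
  ]
}}

```text
t: 4.05
eef_pos: [0.3655, -0.4124, 0.1408]
tcp_rot: [[0.896, -0.443, 0.007], [-0.443, -0.896, -0.012], [0.012, 0.008, -1.0]]
force: [-1.9, 0.4, 1.3]
finger_gap: 0.004
```

Request:
{"name": "servo_tool", "arguments": {
  "motion": [
    {"delta_pos": [0.1, 0, 0.05], "turn": [0, 0, 0], "jaw": -1}
  ]
}}

```text
t: 4.18
eef_pos: [0.3693, -0.4142, 0.1383]
tcp_rot: [[0.896, -0.443, 0.007], [-0.443, -0.896, -0.012], [0.011, 0.008, -1.0]]
force: [-1.9, 0.6, 1.8]
finger_gap: 0.004
```

```bash
python3 -c "
import st;st.go('e',['scene'])"
```

```text
t 4.175 p [ 0.3693 -0.4142  0.1383] box [-0.0322 -0.0749  0.1383] yaw_rel 0.86 z [ 0.007 -0.012 -1.   ] F [-1.9  0.6  1.8] gap 0.004
```

View pics/e_scene.png

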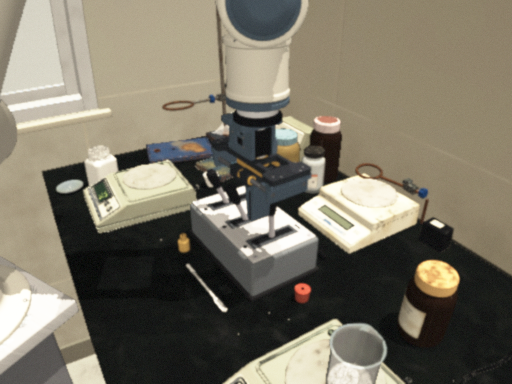

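Request:
{"name": "servo_tool", "arguments": {
  "motion": [
    {"delta_pos": [0.1, 0, 0], "turn": [0, 0, 0], "jaw": -1}
  ]
}}

```text
t: 4.35
eef_pos: [0.3732, -0.4161, 0.1381]
tcp_rot: [[0.896, -0.443, 0.007], [-0.443, -0.896, -0.012], [0.011, 0.007, -1.0]]
force: [-1.4, 0.0, 1.8]
finger_gap: 0.009
```

Request:
{"name": "servo_tool", "arguments": {
  "motion": [
    {"delta_pos": [0.1, 0, 0], "turn": [0, 0, 0], "jaw": -1}
  ]
}}

```text
t: 4.47
eef_pos: [0.3771, -0.4181, 0.1382]
tcp_rot: [[0.896, -0.443, 0.007], [-0.443, -0.896, -0.012], [0.011, 0.007, -1.0]]
force: [-1.8, 0.4, 1.2]
finger_gap: 0.005
```

Request:
{"name": "servo_tool", "arguments": {
  "motion": [
    {"delta_pos": [0.1, 0, 0], "turn": [0, 0, 0], "jaw": -1}
  ]
}}

```text
t: 4.6
eef_pos: [0.3809, -0.4201, 0.1384]
tcp_rot: [[0.896, -0.443, 0.007], [-0.443, -0.896, -0.012], [0.011, 0.008, -1.0]]
force: [-1.3, 0.6, 1.7]
finger_gap: 0.001
```

Request:
{"name": "servo_tool", "arguments": {
  "motion": [
    {"delta_pos": [0.1, 0, 0], "turn": [0, 0, 0], "jaw": -1}
  ]
}}

```text
t: 4.72
eef_pos: [0.3848, -0.422, 0.1384]
tcp_rot: [[0.896, -0.443, 0.007], [-0.443, -0.896, -0.012], [0.011, 0.008, -1.0]]
force: [-2.6, 0.1, -0.2]
finger_gap: 0.003
```

```bash
python3 -c "
import st;st.go('f',['wrist'])"
```

```text
t 4.725 p [ 0.3848 -0.422   0.1384] box [-0.0149 -0.0747  0.1384] yaw_rel 0.86 z [ 0.007 -0.012 -1.   ] F [-2.6  0.1 -0.2] gap 0.003
```

View pics/f_wrist.png

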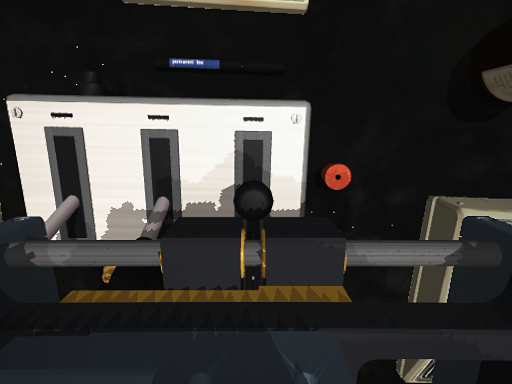

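```bash
cat >> h.py <<'E'
def kp(q,y,r=.105):
    return box2w([[r*np.sin(q-.436),y,.06+r*np.cos(q-.436)]],np.load("B.npy"))
E
python3 -c "
from h import *
m=ctrl.camera_model('wrist')
for q in (.2,.28,.35,.436,.5): print(q,proj(m,kp(q,-.075)),proj(m,kp(q,-.075,.116)))"
```

```text
0.2 [[252.97905477 263.47248258]] [[253.09658679 277.06629203]]
0.28 [[253.21586786 251.63824715]] [[253.37947317 263.43010068]]
0.35 [[253.42337439 240.32151307]] [[253.62853792 250.24213286]]
0.436 [[253.67410537 225.37345844]] [[253.9304231  232.65985148]]
0.5 [[253.85448617 213.65449959]] [[254.147833   218.78258231]]
```

Request:
{"name": "servo_tool", "arguments": {
  "motion": [
    {"delta_pos": [0.15, 0, 0], "turn": [0, 0, 0], "jaw": -1},
    {"delta_pos": [0.15, 0, 0], "turn": [0, 0, 0], "jaw": -1},
    {"delta_pos": [0.1, 0, 0], "turn": [0, 0, 0], "jaw": -1}
  ]
}}

```text
t: 5.15
eef_pos: [0.3998, -0.4292, 0.1381]
tcp_rot: [[0.896, -0.443, 0.006], [-0.443, -0.896, -0.011], [0.01, 0.007, -1.0]]
force: [-3.9, 0.7, -3.0]
finger_gap: 0.009
```

Request:
{"name": "servo_tool", "arguments": {
  "motion": [
    {"delta_pos": [0.1, 0, 0], "turn": [0, 0, 0], "jaw": -1}
  ]
}}

```text
t: 5.28
eef_pos: [0.4035, -0.431, 0.1379]
tcp_rot: [[0.896, -0.443, 0.005], [-0.443, -0.896, -0.01], [0.009, 0.007, -1.0]]
force: [-4.3, 0.3, -1.8]
finger_gap: 0.007
```

```bash
python3 -c "
import st;st.go('g',['wrist'])
from h import *
m=ctrl.camera_model('wrist')
for q in (.6,.7,.8,.84,.88): print(q,proj(m,kp(q,-.075)),proj(m,kp(q,-.075,.116)))"
```

```text
t 5.275 p [ 0.4035 -0.431   0.1379] box [ 0.0059 -0.0742  0.1379] yaw_rel 0.86 z [ 0.005 -0.01  -1.   ] F [-4.3  0.3 -1.8] gap 0.007
0.6 [[254.39291657 231.09057728]] [[254.73929933 235.41093721]]
0.7 [[254.6260782  212.38931577]] [[255.01723872 213.16118264]]
0.8 [[254.82401255 193.70172604]] [[255.25001784 190.9402224 ]]
0.84 [[254.89206719 186.35552408]] [[255.32884367 182.22671893]]
0.88 [[254.95336898 179.13419284]] [[255.39900757 173.6810268 ]]
```

View pics/g_wrist.png

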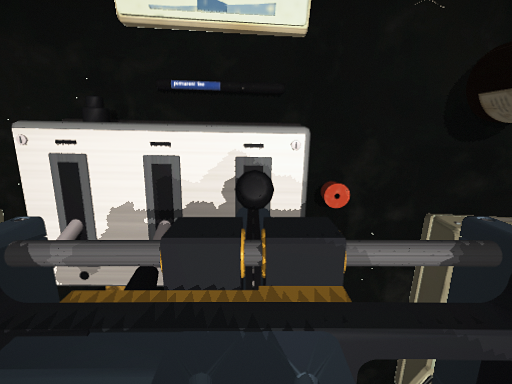

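Request:
{"name": "servo_tool", "arguments": {
  "motion": [
    {"delta_pos": [0.06, 0, 0], "turn": [0, 0, 0], "jaw": -1},
    {"delta_pos": [0.05, 0, 0], "turn": [0, 0, 0], "jaw": -1}
  ]
}}

```text
t: 5.58
eef_pos: [0.4078, -0.4331, 0.1379]
tcp_rot: [[0.896, -0.443, 0.005], [-0.443, -0.896, -0.01], [0.009, 0.007, -1.0]]
force: [-6.0, 1.1, -3.1]
finger_gap: 0.005
```

Request:
{"name": "servo_tool", "arguments": {
  "motion": [
    {"delta_pos": [0.06, 0, 0], "turn": [0, 0, 0], "jaw": -1}
  ]
}}

```text
t: 5.7
eef_pos: [0.4092, -0.4337, 0.1376]
tcp_rot: [[0.896, -0.443, 0.003], [-0.443, -0.896, -0.009], [0.007, 0.007, -1.0]]
force: [-9.8, 0.7, -3.8]
finger_gap: 0.003
```

Request:
{"name": "servo_tool", "arguments": {
  "motion": [
    {"delta_pos": [-0.5, 0, 0], "turn": [0, 0, 0], "jaw": -1},
    {"delta_pos": [-0.8, 0, 0], "turn": [0, 0, 0], "jaw": -1},
    {"delta_pos": [-0.8, 0, 0], "turn": [0, 0, 0], "jaw": -1},
    {"delta_pos": [-0.8, 0, 0], "turn": [0, 0, 0], "jaw": -1},
    {"delta_pos": [0, -0.95, 0], "turn": [0, 0, 0], "jaw": -1},
    {"delta_pos": [0, -0.95, 0], "turn": [0, 0, 0], "jaw": -1},
    {"delta_pos": [0, 0, 0], "turn": [0, 0, 0], "jaw": -1}
  ]
}}

```text
t: 6.58
eef_pos: [0.3411, -0.3153, 0.1382]
tcp_rot: [[0.895, -0.446, 0.014], [-0.445, -0.895, -0.018], [0.02, 0.011, -1.0]]
force: [-0.6, -0.4, 0.2]
finger_gap: 0.005
```

```bash
python3 -c "
import st;st.go('h',['wrist','top'])
from h import *
m=ctrl.camera_model('top')
for q in (.7,.8,.84,.88): print(q,((proj(m,kp(q,-.075))-[170,130])*[4,3.75]).round(),((proj(m,kp(q,-.075,.116))-[170,130])*[4,3.75]).round())"
```

```text
t 6.575 p [ 0.3411 -0.3153  0.1382] box [-0.1025  0.0002  0.1382] yaw_rel 0.73 z [ 0.014 -0.018 -1.   ] F [-0.6 -0.4  0.2] gap 0.005
0.7 [[522. 270.]] [[526. 265.]]
0.8 [[530. 254.]] [[535. 248.]]
0.84 [[533. 248.]] [[538. 241.]]
0.88 [[535. 242.]] [[542. 234.]]
```

View pics/h_wrist.png

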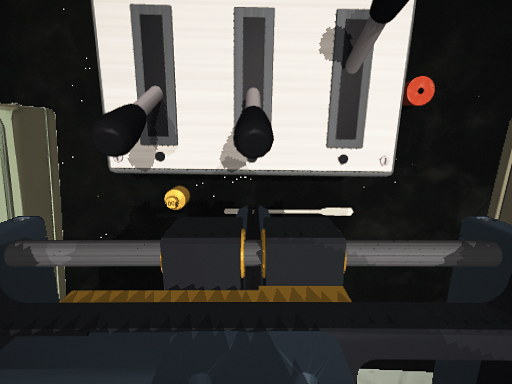

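View pics/h_top.png

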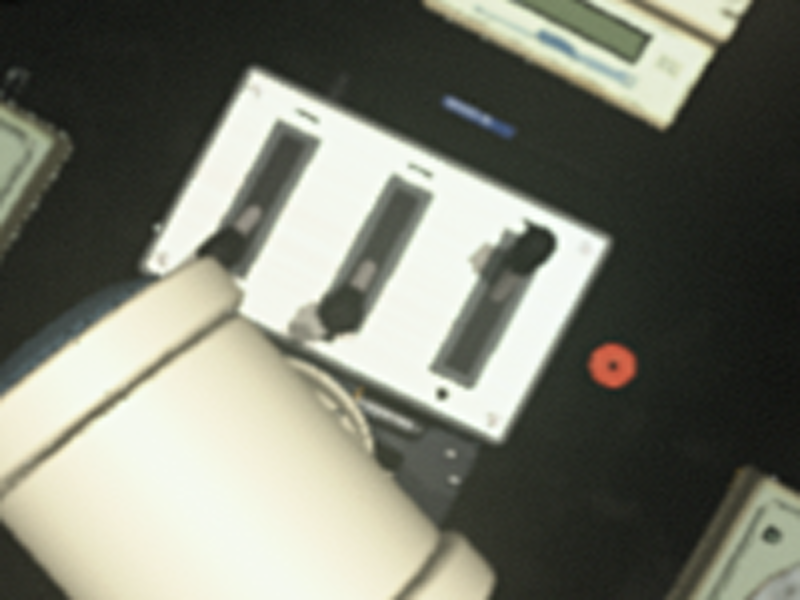

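Request:
{"name": "servo_tool", "arguments": {
  "motion": [
    {"delta_pos": [0.5, 0, 0], "turn": [0.13, -0.23, 0.15], "jaw": -1},
    {"delta_pos": [0.2, 0, 0], "turn": [0, 0, 0], "jaw": -1},
    {"delta_pos": [0.2, 0, 0], "turn": [0, 0, 0], "jaw": -1},
    {"delta_pos": [0.2, 0, 0], "turn": [0, 0, 0], "jaw": -1},
    {"delta_pos": [0.2, 0, 0], "turn": [0, 0, 0], "jaw": -1}
  ]
}}

```text
t: 7.3
eef_pos: [0.387, -0.3434, 0.1388]
tcp_rot: [[0.888, -0.46, 0.001], [-0.46, -0.888, -0.0], [0.001, 0.0, -1.0]]
force: [-2.3, 1.2, 2.4]
finger_gap: 0.006
```

Request:
{"name": "servo_tool", "arguments": {
  "motion": [
    {"delta_pos": [0.1, 0, 0.05], "turn": [0, 0, 0], "jaw": -1},
    {"delta_pos": [0.1, 0, 0], "turn": [0, 0, 0], "jaw": -1}
  ]
}}

```text
t: 7.55
eef_pos: [0.3947, -0.3473, 0.1366]
tcp_rot: [[0.888, -0.46, 0.001], [-0.46, -0.888, -0.001], [0.001, 0.0, -1.0]]
force: [-1.5, 2.0, 2.3]
finger_gap: 0.01
```

Request:
{"name": "servo_tool", "arguments": {
  "motion": [
    {"delta_pos": [0.1, 0, 0], "turn": [0, 0, 0], "jaw": -1}
  ]
}}

```text
t: 7.68
eef_pos: [0.3984, -0.3492, 0.1366]
tcp_rot: [[0.888, -0.459, 0.001], [-0.459, -0.888, -0.0], [0.001, 0.0, -1.0]]
force: [-1.8, 1.2, 1.8]
finger_gap: 0.002
```

Request:
{"name": "servo_tool", "arguments": {
  "motion": [
    {"delta_pos": [0.1, 0, 0], "turn": [0, 0, 0], "jaw": -1}
  ]
}}

```text
t: 7.8
eef_pos: [0.4022, -0.3511, 0.1366]
tcp_rot: [[0.888, -0.459, 0.001], [-0.459, -0.888, -0.001], [0.001, 0.0, -1.0]]
force: [-2.7, 0.8, 1.4]
finger_gap: 0.005
```

```bash
python3 -c "
import st;st.go('i')"
```

```text
t 7.8 p [ 0.4022 -0.3511  0.1366] box [-0.0317 -0.0038  0.1366] yaw_rel -0.18 z [ 0.001 -0.001 -1.   ] F [-2.7  0.8  1.4] gap 0.005
```

Request:
{"name": "servo_tool", "arguments": {
  "motion": [
    {"delta_pos": [0.1, -0.05, 0], "turn": [0, 0, 0], "jaw": -1}
  ]
}}

```text
t: 7.92
eef_pos: [0.4069, -0.3514, 0.1366]
tcp_rot: [[0.888, -0.46, 0.001], [-0.46, -0.888, -0.001], [0.001, 0.0, -1.0]]
force: [-3.2, 1.3, 0.0]
finger_gap: 0.005
```

Request:
{"name": "servo_tool", "arguments": {
  "motion": [
    {"delta_pos": [0.08, 0, 0], "turn": [0, 0, 0], "jaw": -1}
  ]
}}

```text
t: 8.05
eef_pos: [0.4101, -0.3528, 0.1366]
tcp_rot: [[0.888, -0.459, 0.001], [-0.459, -0.888, -0.001], [0.001, 0.0, -1.0]]
force: [-2.2, 1.9, 1.5]
finger_gap: 0.003
```

Request:
{"name": "servo_tool", "arguments": {
  "motion": [
    {"delta_pos": [0.08, 0, 0], "turn": [0, 0, 0], "jaw": -1}
  ]
}}

```text
t: 8.18
eef_pos: [0.4131, -0.3544, 0.1367]
tcp_rot: [[0.888, -0.459, 0.001], [-0.459, -0.888, -0.001], [0.001, 0.0, -1.0]]
force: [-2.7, 1.8, 2.0]
finger_gap: 0.007
```

```bash
python3 -c "
import st;st.go('j')"
```

```text
t 8.175 p [ 0.4131 -0.3544  0.1367] box [-0.0205 -0.0016  0.1367] yaw_rel -0.17 z [ 0.001 -0.001 -1.   ] F [-2.7  1.8  2. ] gap 0.007
```

Request:
{"name": "servo_tool", "arguments": {
  "motion": [
    {"delta_pos": [0.12, 0, 0], "turn": [0, 0, 0], "jaw": -1},
    {"delta_pos": [0.12, 0, 0], "turn": [0, 0, 0], "jaw": -1}
  ]
}}

```text
t: 8.43
eef_pos: [0.4219, -0.3589, 0.1366]
tcp_rot: [[0.888, -0.459, 0.0], [-0.459, -0.888, -0.0], [0.0, 0.0, -1.0]]
force: [-3.3, 0.6, -0.4]
finger_gap: 0.005
```

Request:
{"name": "servo_tool", "arguments": {
  "motion": [
    {"delta_pos": [0.12, 0, 0], "turn": [0, 0, 0], "jaw": -1},
    {"delta_pos": [0.12, 0, 0], "turn": [0, 0, 0], "jaw": -1}
  ]
}}

```text
t: 8.68
eef_pos: [0.4306, -0.3632, 0.1361]
tcp_rot: [[0.888, -0.459, -0.001], [-0.459, -0.888, 0.001], [-0.001, -0.0, -1.0]]
force: [-3.7, 2.6, -2.2]
finger_gap: 0.006
```

Request:
{"name": "servo_tool", "arguments": {
  "motion": [
    {"delta_pos": [0.12, 0, 0], "turn": [0, 0, 0], "jaw": -1},
    {"delta_pos": [0.08, 0, 0], "turn": [0, 0, 0], "jaw": -1}
  ]
}}

```text
t: 8.93
eef_pos: [0.4379, -0.3667, 0.1357]
tcp_rot: [[0.888, -0.459, -0.002], [-0.459, -0.888, 0.002], [-0.003, -0.001, -1.0]]
force: [-3.4, 2.9, -2.1]
finger_gap: 0.006
```

```bash
python3 -c "
import st;st.go('k')"
```

```text
t 8.925 p [ 0.4379 -0.3667  0.1357] box [ 0.0071 -0.0013  0.1357] yaw_rel -0.17 z [-0.002  0.002 -1.   ] F [-3.4  2.9 -2.1] gap 0.006
```

Request:
{"name": "servo_tool", "arguments": {
  "motion": [
    {"delta_pos": [0.08, 0, 0], "turn": [0, 0, 0], "jaw": -1},
    {"delta_pos": [0.06, 0, 0], "turn": [0, 0, 0], "jaw": -1}
  ]
}}

```text
t: 9.18
eef_pos: [0.442, -0.3686, 0.1351]
tcp_rot: [[0.888, -0.459, -0.004], [-0.459, -0.888, 0.004], [-0.006, -0.001, -1.0]]
force: [-10.0, 3.9, -1.9]
finger_gap: 0.008
```

Request:
{"name": "servo_tool", "arguments": {
  "motion": [
    {"delta_pos": [0.06, 0, 0], "turn": [0, 0, 0], "jaw": -1}
  ]
}}

```text
t: 9.3
eef_pos: [0.4431, -0.369, 0.1347]
tcp_rot: [[0.888, -0.459, -0.007], [-0.459, -0.888, 0.005], [-0.009, -0.002, -1.0]]
force: [-11.3, 3.2, -0.2]
finger_gap: 0.003
```

```bash
python3 -c "
import st;st.go('l')"
```

```text
t 9.3 p [ 0.4431 -0.369   0.1347] box [ 0.0128 -0.001   0.1347] yaw_rel -0.15 z [-0.007  0.005 -1.   ] F [-11.3   3.2  -0.2] gap 0.003
```

Request:
{"name": "servo_tool", "arguments": {
  "motion": [
    {"delta_pos": [-0.5, 0, 0], "turn": [0, 0, 0], "jaw": -1},
    {"delta_pos": [-0.8, 0, 0], "turn": [0, 0, 0], "jaw": -1},
    {"delta_pos": [-0.8, 0, 0], "turn": [0, 0, 0], "jaw": -1},
    {"delta_pos": [-0.8, 0, 0], "turn": [0, 0, 0], "jaw": -1},
    {"delta_pos": [0, -0.95, -0.05], "turn": [0, 0, 0], "jaw": -1},
    {"delta_pos": [0, -0.95, 0], "turn": [0, 0, 0], "jaw": -1},
    {"delta_pos": [0, 0, 0], "turn": [0, 0, 0], "jaw": -1}
  ]
}}

```text
t: 10.18
eef_pos: [0.3785, -0.2508, 0.14]
tcp_rot: [[0.887, -0.461, 0.005], [-0.461, -0.887, -0.006], [0.007, 0.003, -1.0]]
force: [0.4, 0.1, 0.5]
finger_gap: 0.0
```

```bash
python3 -c "
import st;st.go('m',['wrist','top'])"
```

```text
t 10.175 p [ 0.3785 -0.2508  0.14  ] box [-0.0986  0.0747  0.14  ] yaw_rel -0.3 z [ 0.005 -0.006 -1.   ] F [0.4 0.1 0.5] gap 0.0
```

View pics/m_wrist.png

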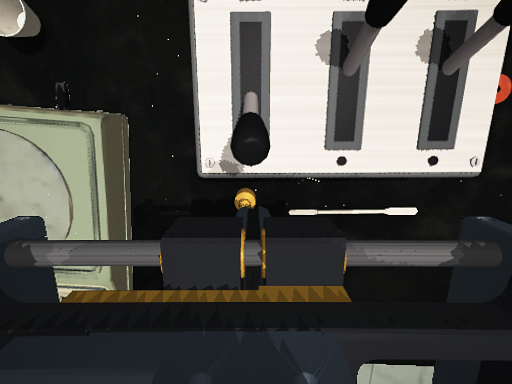

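View pics/m_top.png

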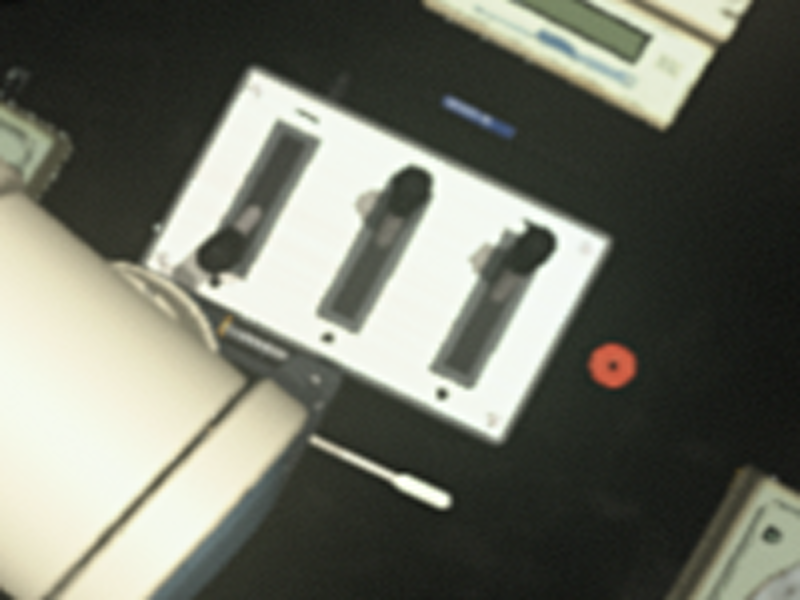

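Right and middle levers are over to the far side, and the left knob (252,140 in the wrist view) is dead ahead. Next is the left lever.

Request:
{"name": "servo_tool", "arguments": {
  "motion": [
    {"delta_pos": [0.5, 0, 0.05], "turn": [0, -0.08, 0], "jaw": -1},
    {"delta_pos": [0.2, 0, 0], "turn": [0, 0, 0], "jaw": -1},
    {"delta_pos": [0.2, 0, 0], "turn": [0, 0, 0], "jaw": -1},
    {"delta_pos": [0.2, 0, 0], "turn": [0, 0, 0], "jaw": -1},
    {"delta_pos": [0.2, 0, 0], "turn": [0, 0, 0], "jaw": -1}
  ]
}}

```text
t: 10.9
eef_pos: [0.4242, -0.2794, 0.1384]
tcp_rot: [[0.886, -0.465, -0.001], [-0.465, -0.886, -0.003], [0.0, 0.003, -1.0]]
force: [-3.0, 1.4, 2.0]
finger_gap: 0.008
```

Request:
{"name": "servo_tool", "arguments": {
  "motion": [
    {"delta_pos": [0.1, 0, 0], "turn": [0, 0, 0], "jaw": -1},
    {"delta_pos": [0.1, 0, 0], "turn": [0, 0, 0], "jaw": -1}
  ]
}}

```text
t: 11.15
eef_pos: [0.4319, -0.2834, 0.1384]
tcp_rot: [[0.886, -0.464, -0.001], [-0.464, -0.886, -0.003], [0.0, 0.003, -1.0]]
force: [-2.0, 1.1, 1.0]
finger_gap: 0.008
```

Request:
{"name": "servo_tool", "arguments": {
  "motion": [
    {"delta_pos": [0.1, 0, 0], "turn": [0, 0, 0], "jaw": -1}
  ]
}}

```text
t: 11.28
eef_pos: [0.4356, -0.2853, 0.1384]
tcp_rot: [[0.886, -0.464, -0.001], [-0.464, -0.886, -0.003], [0.0, 0.004, -1.0]]
force: [-2.3, 0.7, 1.3]
finger_gap: 0.007
```

```bash
python3 -c "
import st;st.go('n')"
```

```text
t 11.275 p [ 0.4356 -0.2853  0.1384] box [-0.032   0.0701  0.1384] yaw_rel -0.5 z [-0.001 -0.003 -1.   ] F [-2.3  0.7  1.3] gap 0.007
```

Request:
{"name": "servo_tool", "arguments": {
  "motion": [
    {"delta_pos": [0.1, -0.1, 0], "turn": [0, 0, 0], "jaw": -1},
    {"delta_pos": [0.1, 0, 0], "turn": [0, 0, 0], "jaw": -1}
  ]
}}

```text
t: 11.52
eef_pos: [0.4451, -0.2855, 0.1383]
tcp_rot: [[0.886, -0.464, -0.001], [-0.464, -0.886, -0.003], [0.0, 0.003, -1.0]]
force: [-1.4, 1.2, 2.1]
finger_gap: -0.001
```

Request:
{"name": "servo_tool", "arguments": {
  "motion": [
    {"delta_pos": [0.12, 0, 0], "turn": [0, 0, 0], "jaw": -1},
    {"delta_pos": [0.12, 0, 0], "turn": [0, 0, 0], "jaw": -1}
  ]
}}

```text
t: 11.78
eef_pos: [0.4542, -0.29, 0.1383]
tcp_rot: [[0.886, -0.464, -0.001], [-0.464, -0.886, -0.003], [0.0, 0.003, -1.0]]
force: [-2.7, 0.7, 0.3]
finger_gap: 0.008
```

Request:
{"name": "servo_tool", "arguments": {
  "motion": [
    {"delta_pos": [0.12, 0, 0], "turn": [0, 0, 0], "jaw": -1},
    {"delta_pos": [0.12, 0, 0], "turn": [0, 0, 0], "jaw": -1}
  ]
}}

```text
t: 12.02
eef_pos: [0.4628, -0.2946, 0.1379]
tcp_rot: [[0.886, -0.464, -0.003], [-0.464, -0.886, -0.002], [-0.001, 0.003, -1.0]]
force: [-2.6, 2.0, -1.9]
finger_gap: 0.008
```

Request:
{"name": "servo_tool", "arguments": {
  "motion": [
    {"delta_pos": [0.12, 0, 0], "turn": [0, 0, 0], "jaw": -1},
    {"delta_pos": [0.12, 0, 0], "turn": [0, 0, 0], "jaw": -1}
  ]
}}

```text
t: 12.28
eef_pos: [0.4716, -0.299, 0.1376]
tcp_rot: [[0.886, -0.464, -0.003], [-0.464, -0.886, -0.002], [-0.002, 0.003, -1.0]]
force: [-2.6, 2.9, -1.3]
finger_gap: 0.006
```

```bash
python3 -c "
import st;st.go('o')"
```

```text
t 12.275 p [ 0.4716 -0.299   0.1376] box [0.0062 0.0743 0.1376] yaw_rel -0.49 z [-0.003 -0.002 -1.   ] F [-2.6  2.9 -1.3] gap 0.006
```

Request:
{"name": "servo_tool", "arguments": {
  "motion": [
    {"delta_pos": [0.08, 0, 0], "turn": [0, 0, 0], "jaw": -1},
    {"delta_pos": [0.06, 0, 0], "turn": [0, 0, 0], "jaw": -1}
  ]
}}

```text
t: 12.52
eef_pos: [0.4764, -0.3014, 0.1373]
tcp_rot: [[0.886, -0.464, -0.005], [-0.464, -0.886, -0.001], [-0.004, 0.003, -1.0]]
force: [-6.0, 3.8, -2.3]
finger_gap: 0.004
```

Request:
{"name": "servo_tool", "arguments": {
  "motion": [
    {"delta_pos": [0.06, 0, 0], "turn": [0, 0, 0], "jaw": -1}
  ]
}}

```text
t: 12.65
eef_pos: [0.4776, -0.3019, 0.1368]
tcp_rot: [[0.886, -0.464, -0.007], [-0.464, -0.886, 0.001], [-0.006, 0.003, -1.0]]
force: [-9.0, 4.1, -2.1]
finger_gap: 0.004
```

Request:
{"name": "servo_tool", "arguments": {
  "motion": [
    {"delta_pos": [0.05, 0, 0], "turn": [0, 0, 0], "jaw": -1}
  ]
}}

```text
t: 12.78
eef_pos: [0.4783, -0.3023, 0.1364]
tcp_rot: [[0.886, -0.464, -0.009], [-0.464, -0.886, 0.002], [-0.009, 0.003, -1.0]]
force: [-9.7, 4.1, 1.5]
finger_gap: 0.006
```

At the stop. I'll retreat and check all three.

Request:
{"name": "servo_tool", "arguments": {
  "motion": [
    {"delta_pos": [-0.5, 0, 0], "turn": [0, 0, 0], "jaw": -1},
    {"delta_pos": [-0.8, 0, 0], "turn": [0, 0, 0], "jaw": -1},
    {"delta_pos": [-0.8, 0, 0], "turn": [0, 0, 0], "jaw": -1},
    {"delta_pos": [-0.8, 0, 0], "turn": [0, 0, 0], "jaw": -1},
    {"delta_pos": [0, 0, -1], "turn": [0, 0, 0], "jaw": -1},
    {"delta_pos": [0, 0, -1], "turn": [0, 0, 0], "jaw": -1},
    {"delta_pos": [0, 0.5, 0], "turn": [0, 0, 0], "jaw": -1},
    {"delta_pos": [0, 0, 0], "turn": [0, 0, 0], "jaw": -1}
  ]
}}

```text
t: 13.78
eef_pos: [0.3684, -0.2688, 0.2224]
tcp_rot: [[0.886, -0.464, 0.002], [-0.464, -0.886, -0.008], [0.005, 0.006, -1.0]]
force: [-1.2, -0.3, -0.2]
finger_gap: 0.005
```

```bash
python3 -c "
import st;st.go('p',['wrist','top','scene'])
from h import *
m=ctrl.camera_model('top');w=ctrl.camera_model('wrist')
for y in (.075,0,-.075):
  for q in (.76,.84,.9): print(y,q,((proj(m,kp(q,y))-[170,130])*[4,3.75]).round(),proj(w,kp(q,y)).round())"
```

```text
t 13.775 p [ 0.3684 -0.2688  0.2224] box [-0.0994  0.054   0.2224] yaw_rel -0.49 z [ 0.002 -0.008 -1.   ] F [-1.2 -0.3 -0.2] gap 0.005
0.075 0.76 [[277. 141.]] [[225.  37.]]
0.075 0.84 [[284. 129.]] [[225.  27.]]
0.075 0.9 [[289. 121.]] [[225.  20.]]
0 0.76 [[402. 200.]] [[323.  37.]]
0 0.84 [[408. 189.]] [[323.  26.]]
0 0.9 [[413. 180.]] [[322.  19.]]
-0.075 0.76 [[527. 260.]] [[422.  35.]]
-0.075 0.84 [[533. 248.]] [[421.  25.]]
-0.075 0.9 [[537. 239.]] [[420.  18.]]
```

View pics/p_wrist.png

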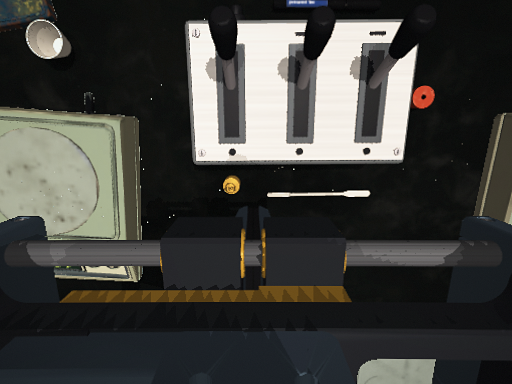

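View pics/p_top.png

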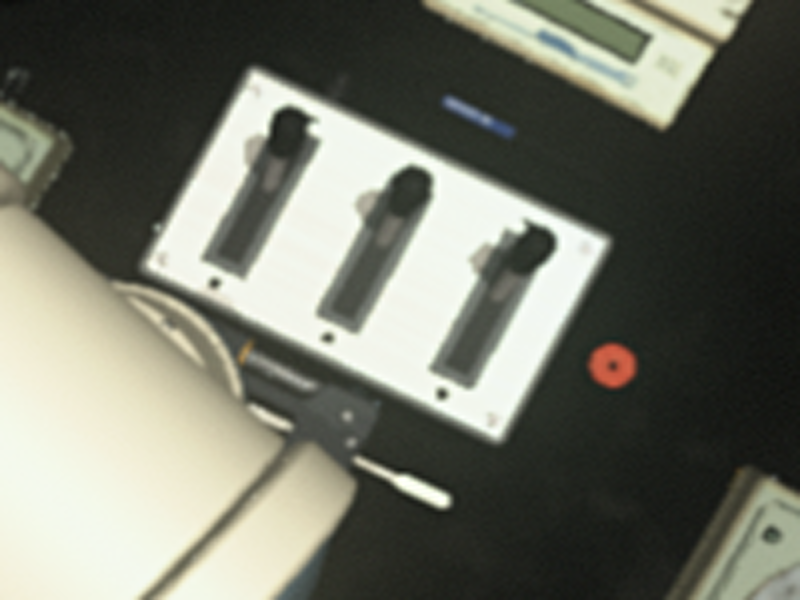

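View pics/p_scene.png

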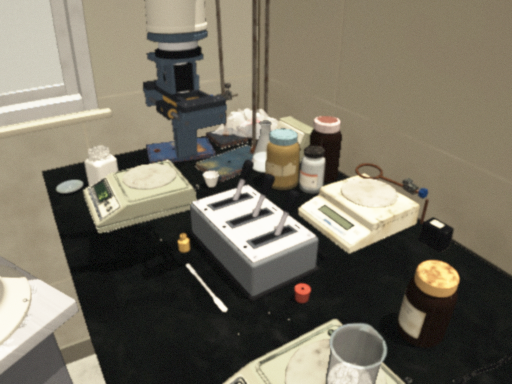

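```bash
python3 -c "
from bench import ctrl;print(ctrl.finish_job())"
```

```text
the job is handed in; nothing more can be done
None
```

All three levers are over at their far-side stops, and the job was handed in at about 13.9 s. I pushed them right, then middle, then left. Each was free when tried, so none was held against the lock.

- **Force:** I pushed each lever until the end stop was felt. The readings there were about 10–12 N, the highest in any reading, against the 20 N limit.
- **Levers after retreat:** In the last top picture, the knobs sit within about 5 px (in the 4× enlarged crop) of where 0.84 rad should appear. The wrist picture agrees on all three being fully over, but only roughly, because the knobs are partly at the picture's edge.
- **Bystanders:** The brass weight, stopper, spatula and marker pen look unmoved. The gripper is clear of everything.

The box fits from the two cameras differed by about 1.5 mm and 0.6°, which did not affect the pushing. No check failed.

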